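# Put the block battery packs on charge, largest first

## Robot

A 7-joint arm with a two-finger parallel gripper is mounted at the origin on the work surface. World frame = base frame: x ahead of the robot, y to its left, z up, the work surface at z = 0. Lengths are in mm, angles in rad, forces in N, time in s.
With the tool pointing down it reaches from about 425 to 825 mm from the base axis. Payload 3.6 kg.
Tool frame: the origin (TCP) lies at the very end of the fingers, on their centre line; the grasp point (between the pads) lies grip_depth behind it (grip_depth is the distance from the TCP to the grasp point, in mm); z points along the fingers, y is the direction in which the jaws open and shut (so a half turn about z gives the same grasp; the last joint's range is limited). The gripper opens to 93 mm and grips with 3 to 60 N. Pads are 15 mm wide; open, the fingers measure 128 mm over their backs; the gripper's body (75 mm by 188 mm) begins 65 mm behind the grasp point.
Start: joints at [-1.194, 0.615, -0.013, 1.423, 0.008, 1.103, -0.04], TCP at [255.359, 597.707, 218.64] pointing down, gripper open.
Joint ranges: [-3.12, 3.12], [-0.3, 2.06], [-1.34, 1.32], [0.26, 2.42], [-1.36, 4.5], [0.01, 1.98], [-2.84, 2.84]. Speed limits (rad/s): [2.79, 2.79, 3.14, 3.14, 3.14, 3.14, 3.14].

## Interface

Orientations are given as a unit quaternion [w, x, y, z].
In Python, from plant import * gives the robot as it stands.
- The arm moves only by the shell command python3 -m handwheel 'ROWS' [OPENING] [FORCE]. ROWS is JSON, a list of rows, each an object with "travel": the shift along the tool's x, y, z in cm, a list of three; "roll": the turn about the tool's z in degrees. In form: [{"travel": [tx, ty, tz], "roll": roll}, ...]. A call has 1 to 12 rows; each row shifts and turns the commanded pose from where the row before left it, along the tool's axes as they then stand; what a row does not reach is not made up. A row lasts 1/8 s, in which the tool goes at most 62.5 mm and 10.7 degrees, less where a joint would pass 70% of its speed; a pose out of reach is approached as far as the arm can. A call with a gripper value outside its range is refused whole. OPENING is the opening, from -1 (shut) to 1 (fully open), set as the call begins (- or left out, the last holds). The fingers move at their own pace and stop on an object; FORCE is the grip in N (left out, the last holds). Time passes only in rows, so rows that do not move let the fingers close. It gives the time, the measured TCP pose, the force and the opening at its end, in the units of the state.
- read_state(): the state, without advancing time (a new reading comes with each control period).
- camera(name): name is "scene" or "top" or "wrist"; returns a dict with "image" (400x640x3 uint8, red, green, blue), "fov_y" (degrees; the focal length in pixels is half the picture's height over the tangent of half this angle, whatever the lens; pixels are square), "cx", "cy" (the principal point, pixels), "xyz" and "orientation" of the camera in the world. Camera axes: x right, y up, looking along -z (the intrinsics and any distortion apply to the point x, -y, -z); pixel columns grow to the right and rows downward; lengths in mm; the calibration is good to about 2 mm. A picture is of the moment at which its call begins. There is no depth.
- close_job(): hands the job in, once; it reports no verdict.
Trained networks look in a picture, given as the dict that the camera call returned (one of the last four; its "shot" number tells which), for a name from the list of things; names that differ only in an ending like _2 or _b are one class to them, and where a whole thing is asked for, a point or a joint stands for the part that bears it (a point fixed in the world has none). Each returns a list of dicts, best first, with "score" (0 to 1); they miss things now and then, are a little off and sometimes report something else, mostly with a low value. They report only what shows in the picture. A call takes as long as a camera call.
- recognise(picture, target): "uv" ([column, row] in pixels, amid what is visible of it).
- masks_of(picture, target): "mask" (400x640 bool, what is visible of it) and "uv" ([column, row] in pixels, amid what is visible of it).
The state is a dict: "time": time; "joints": joint angles; "joint_velocities": joint speeds; "effort": joint torques, N m; "position": TCP position; "eef_rot": TCP orientation; "ft_force": force on the tool from outside, world axes, zero at the start; "torque": the same for the moment, N m; "finger_gap": finger opening in mm.
Only numpy, scipy, OpenCV 4.12 (cv2) and the standard library are available. Lean on these libraries where they do the work, as an engineer would, in place of code of your own. Each camera call takes 0.05 s, during which the arm holds its last target. There are 200 camera calls.

## Task

Put the three plain block-shaped battery packs on charge, each lying flat on the floor of the charger whose bay matches its size: the largest pack first because it takes longest, then the middle one, then the smallest. Set each one down gently rather than dropping it, and leave the two stem packs, the screw jar and the tape measure where they are.

Things in the scene. Friction and masses are not known exactly. Their poses are not given: they have to be found in the camera images.
- pack_large: the largest of three plain block-shaped battery packs, all of the same dark grey plastic with black trim, lying flat, loose: 64 mm wide (x), 112 mm long (y), 56 mm high (z). Origin at the centre of its underside, z up. 0.52 to 0.78 kg. Either way round fits the charger.
- pack_medium: the middle-sized of three plain block-shaped battery packs, all of the same dark grey plastic with black trim, lying flat, loose: 54 mm wide (x), 92 mm long (y), 46 mm high (z). Origin at the centre of its underside, z up. 0.30 to 0.46 kg. Either way round fits the charger.
- pack_small: the smallest of three plain block-shaped battery packs, all of the same dark grey plastic with black trim, lying flat, loose: 44 mm wide (x), 72 mm long (y), 36 mm high (z). Origin at the centre of its underside, z up. 0.16 to 0.24 kg. Either way round fits the charger.
- charger_large: the largest of three black chargers, fixed. Open-topped bay with a teal floor, 80 mm (x) by 128 mm (y) inside: 8 mm to spare on each side of the largest pack. Bay floor 24 mm above the bench; 8 mm thick rim all round, top 36 mm above the bench. A 36 mm deep control strip, rim height, runs along its +x side. Origin at bench height under the bay's centre; y along the bay's length.
- charger_medium: the middle-sized of three black chargers, fixed. Open-topped bay with a teal floor, 70 mm (x) by 108 mm (y) inside: 8 mm to spare on each side of the middle-sized pack. Bay floor 24 mm above the bench; 8 mm thick rim all round, top 36 mm above the bench. A 36 mm deep control strip, rim height, runs along its +x side. Origin at bench height under the bay's centre; y along the bay's length.
- charger_small: the smallest of three black chargers, fixed. Open-topped bay with a teal floor, 60 mm (x) by 88 mm (y) inside: 8 mm to spare on each side of the smallest pack. Bay floor 24 mm above the bench; 8 mm thick rim all round, top 36 mm above the bench. A 36 mm deep control strip, rim height, runs along its +x side. Origin at bench height under the bay's centre; y along the bay's length.
- stem_a: a stem battery pack of another tool family, not for these chargers: base 46 mm (x) by 64 mm (y) by 26 mm high with a round upright stem, 28 mm across, on top, 62 mm high in all. Loose, 0.22 kg; stays where it is. Origin at the centre of its underside.
- stem_b: a stem battery pack of another tool family, not for these chargers: base 46 mm (x) by 64 mm (y) by 26 mm high with a round upright stem, 28 mm across, on top, 62 mm high in all. Loose, 0.22 kg; stays where it is. Origin at the centre of its underside.
- screw_jar: bystander: clear round jar of screws with a black lid, 60 mm across, 64 mm high, loose. Origin at the centre of its underside.
- tape_measure: bystander: yellow tape measure standing on edge, 66 mm (x) by 36 mm (y) by 64 mm high, loose. Origin at the centre of its underside.

How it is judged:
By the outcome, as a careful person would: the job done as asked, in the order asked, and still so for the second after the job is handed in, with the robot touching nothing.
It also fails if it takes over 80 s, if anything falls off the work surface, if the arm or the gripper's body presses on something with over 40 N, if the wrist force passes 120 N, or if a joint passes its speed limit or range.

## Working session

There is one attempt and no reset: what is moved stays moved. The work goes in short steps, Python scripts to look and compute and a shell command to move; the robot and the scene stay as the last step left them, time stands still between calls to the robot, and variables do not carry over. Pictures are saved under pics/ and viewed, about 12 in all and at most 16, crops included, and the job is handed in when it is done.

```bash
ls; mkdir -p pics; python3 - <<'E'
from plant import *
import cv2
s=read_state(); print(s)
for n in("scene","top"):
    p=camera(n); print({k:v for k,v in p.items() if k!='image'})
    cv2.imwrite(f'pics/{n}0.png',p['image'][:,:,::-1])
E
```

```text
pics
{'time': 0.0, 'joints': array([-1.1935166 ,  0.61593755, -0.01261511,  1.4248744 ,  0.00810898,
        1.1033737 , -0.04037414]), 'joint_velocities': array([-0.00178905,  0.00156903, -0.00071081, -0.00207431,  0.00185532,
       -0.00039391,  0.00168122]), 'effort': array([-3.67933653e-04, -4.58934116e+01,  2.08974942e-01, -1.65744746e+01,
       -6.10182923e-02,  2.03201902e-02,  2.04272274e-04]), 'position': array([255.07192535, 597.01631764, 217.47738167]), 'eef_rot': array([-2.33007906e-04,  2.00474355e-01,  9.79698125e-01, -1.24979199e-03]), 'ft_force': array([-0.82580481, -0.02532695, -0.57322481]), 'torque': array([ 0.03542529, -0.00677314,  0.03601222]), 'finger_gap': 92.84126479433091}
{'fov_y': 46.29336146441288, 'cx': 325.49337287975595, 'cy': 200.6009332625375, 'xyz': array([1213.09723521, -183.61129051, 1091.54031108]), 'orientation': array([0.74833565, 0.23914541, 0.18102916, 0.59163474]), 'shot': 1}
{'fov_y': 54.10942320665656, 'cx': 318.6090669653366, 'cy': 201.29122442474358, 'xyz': array([ 367.18931413,   -4.81866021, 1099.01632294]), 'orientation': array([-0.70165969, -0.05452134,  0.04369439,  0.70907821]), 'shot': 2}
```

View pics/top0.png

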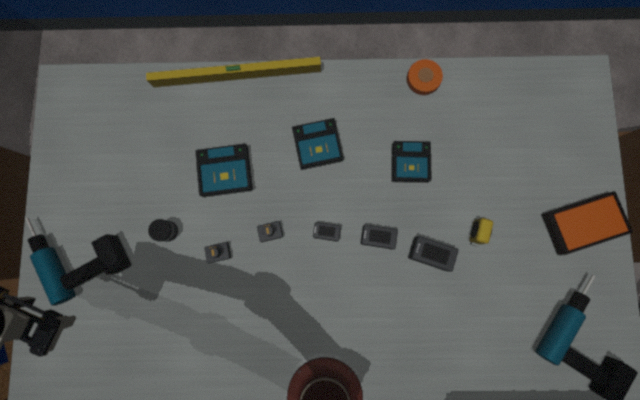

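View pics/scene0.png

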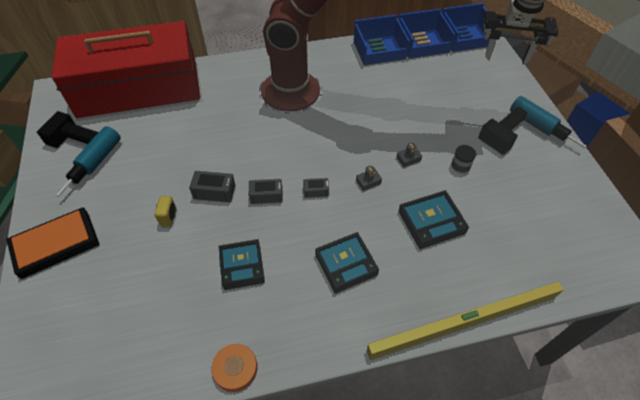

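The top view shows the packs at about (433,252) large, (379,236) medium and (327,231) small. The chargers are at (224,170) large, (318,148) medium and (411,160) small. The stems (218,251) and (270,231), the jar (163,230) and the tape measure (482,231) are clear of the packs. The scene view agrees.

```bash
python3 -m handwheel '[{"travel":[-5.6,0,0],"roll":5},{"travel":[-5.6,0,0],"roll":5},{"travel":[-5.6,0,0],"roll":5},{"travel":[-5.6,0,0],"roll":5},{"travel":[-5.6,0,0],"roll":5},{"travel":[-5.6,0,0],"roll":5},{"travel":[-5.6,0,0],"roll":5},{"travel":[-5.6,0,0],"roll":5},{"travel":[-5.6,0,0],"roll":5},{"travel":[-5.6,0,0],"roll":5},{"travel":[-5.6,0,0],"roll":5},{"travel":[-5.6,0,0],"roll":5}]' 1 40
cat > to.py <<'E'
# usage: to.py x y z yaw(rad) : roll to do first, then travel (cm, tool axes) after that roll
from h import *; import sys
x,y,z,a=map(float,sys.argv[1:]); s=read_state(); M=rot(s['eef_rot']).as_matrix()
now=np.arctan2(M[1,1],M[0,1]); d=(a-now+np.pi/2)%np.pi-np.pi/2
b=now+d; Y=np.array([np.cos(b),np.sin(b),0]); X=np.array([np.sin(b),-np.cos(b),0])*1.0
X=np.cross(Y,[0,0,-1])
D=np.array([x,y,z])-s['position']
print('t',round(s['time'],2),'pos',s['position'].round(1),'tilt',M[:,2].round(3),'roll',round(-np.degrees(d),2),'travel',(np.array([X@D,Y@D,-D[2]])/10).round(2),'F',s['ft_force'].round(1),'gap',round(s['finger_gap'],1))
E
python3 to.py 371.7 -294 160 -0.332
```

```text
time: 2.3
position: [663.1, 99.9, 218.6]
eef_rot: [0.0, 0.664, 0.747, 0.0]
ft_force: [0.4, -0.1, 0.6]
finger_gap: 92.7
t 2.3 pos [663.1  99.9 218.6] tilt [ 0.  0. -1.] roll 25.74 travel [-46.74 -14.71   5.86] F [ 0.4 -0.1  0.6] gap 92.7
```

```bash
python3 -m handwheel '[{"travel":[0,0,0],"roll":8.58},{"travel":[0,0,0],"roll":8.58},{"travel":[0,0,0],"roll":8.58},{"travel":[-5.2,-1.63,0.65],"roll":0},{"travel":[-5.2,-1.63,0.65],"roll":0},{"travel":[-5.2,-1.63,0.65],"roll":0},{"travel":[-5.2,-1.63,0.65],"roll":0},{"travel":[-5.2,-1.63,0.65],"roll":0},{"travel":[-5.2,-1.63,0.65],"roll":0},{"travel":[-5.2,-1.63,0.65],"roll":0},{"travel":[-5.2,-1.63,0.65],"roll":0},{"travel":[-5.2,-1.63,0.65],"roll":0}]'
python3 to.py 371.7 -294 30 -0.332
cat > w.py <<'E'
# w.py name x y z yaw file: wrist picture with predicted outline overlaid + refit from the wrist mask
from h import *; import sys
n,fn=sys.argv[1],sys.argv[6]; x,y,z,a=map(float,sys.argv[2:6]); p=camera('wrist')
im=np.ascontiguousarray(p['image'][:,:,::-1])
for uv in proj(p,corners(n,x,y,a,z)): cv2.circle(im,tuple(int(round(k)) for k in np.clip(uv,-999,1999)),3,(0,0,255),-1)
cv2.imwrite(fn,im); print(p['xyz'])
for c in masks_of(p,n)[:2]: print(c['score'],c['uv'],c['mask'].sum()); 
c=best(p,n)
if c: print(fit(n,[(p,c['mask'].astype(np.float32))],(x,y),z))
E
python3 w.py pack_large 371.5 -294 0 -0.332 pics/w1.png
```

```text
time: 3.8
position: [371.7, -295.3, 160.4]
eef_rot: [0.001, 0.813, 0.582, 0.0]
ft_force: [0.8, -1.0, 0.3]
finger_gap: 92.8
t 3.8 pos [ 371.7 -295.3  160.4] tilt [ 0.001 -0.001 -1.   ] roll 0.19 travel [ 0.13 -0.04 13.04] F [ 0.8 -1.   0.3] gap 92.8
[ 395.61218279 -223.092185    326.7301426 ]
```

View pics/w1.png

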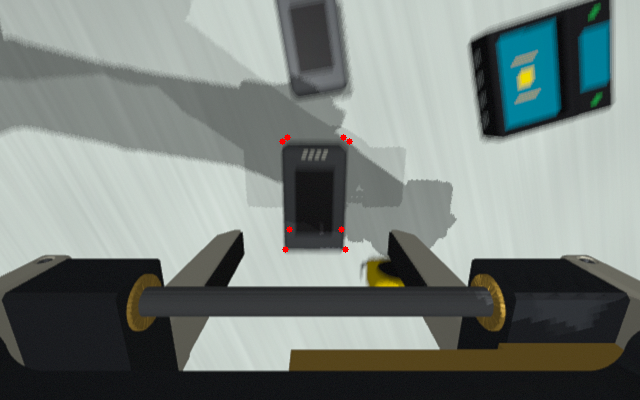

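The pack at (315,195) lies squarely between the fingers, and the predicted outline matches it to within a few pixels. Going down to grip.

```bash
python3 -m handwheel '[{"travel":[0.1,0,4],"roll":0},{"travel":[0,0,4],"roll":0},{"travel":[0,0,4],"roll":0},{"travel":[0,0,2],"roll":0},{"travel":[0,0,0],"roll":0}]'
python3 -m handwheel '[{"travel":[0,0,0],"roll":0},{"travel":[0,0,0],"roll":0},{"travel":[0,0,0],"roll":0},{"travel":[0,0,0],"roll":0},{"travel":[0,0,0],"roll":0},{"travel":[0,0,0],"roll":0}]' -1 45
python3 to.py 371.7 -294 30 -0.332
```

```text
time: 4.58
position: [373.2, -291.3, 19.1]
eef_rot: [-0.002, 0.813, 0.583, 0.0]
ft_force: [0.1, -0.1, -0.1]
finger_gap: 92.9
time: 5.32
position: [372.5, -292.9, 20.8]
eef_rot: [-0.0, 0.813, 0.582, 0.0]
ft_force: [-1.0, 1.3, 6.9]
finger_gap: 63.9
t 5.33 pos [ 372.5 -292.9   20.8] tilt [ 0.  0. -1.] roll 0.14 travel [-0.13 -0.04 -0.92] F [-1.   1.3  6.9] gap 63.9
```

```bash
python3 -m handwheel '[{"travel":[0,0,-1],"roll":0},{"travel":[0,0,-3],"roll":0},{"travel":[0,0,-4],"roll":0},{"travel":[0,0,-4],"roll":0},{"travel":[0,0,-2],"roll":0},{"travel":[0,2,0],"roll":0},{"travel":[0,4,0],"roll":0},{"travel":[0,4,0],"roll":0},{"travel":[0,1,0],"roll":0},{"travel":[0,0,0],"roll":-9},{"travel":[0,0,0],"roll":-9},{"travel":[0,0,0],"roll":-8}]'
python3 to.py 593 275.3 150 0.122
```

```text
time: 6.82
position: [474.9, -327.7, 159.2]
eef_rot: [-0.002, 0.66, 0.751, -0.001]
ft_force: [0.0, 0.0, -5.5]
finger_gap: 63.8
t 6.83 pos [ 474.9 -327.7  159.2] tilt [-0.004  0.002 -1.   ] roll 0.37 travel [58.41 19.07  0.92] F [ 0.   0.  -5.5] gap 63.8
```

```bash
python3 -m handwheel '[{"travel":[2.5,0.8,0],"roll":0.4},{"travel":[5,1.65,0],"roll":0},{"travel":[5.4,1.75,0.1],"roll":0},{"travel":[5.4,1.75,0.1],"roll":0},{"travel":[5.4,1.75,0.1],"roll":0},{"travel":[5.4,1.75,0.1],"roll":0},{"travel":[5.4,1.75,0.1],"roll":0},{"travel":[5.4,1.75,0.1],"roll":0},{"travel":[5.4,1.75,0.1],"roll":0},{"travel":[5.4,1.75,0.1],"roll":0},{"travel":[5,1.7,0.1],"roll":0},{"travel":[2.5,0.8,0],"roll":0}]'
python3 -m handwheel '[{"travel":[0,0,0],"roll":0},{"travel":[0,0,0],"roll":0}]'
python3 to.py 593 275.3 60 0.122
python3 w.py charger_large 593 275.3 0 0.122 pics/w2.png
```

```text
time: 8.32
position: [594.1, 276.1, 149.5]
eef_rot: [-0.002, 0.663, 0.749, -0.001]
ft_force: [-0.7, -0.8, -5.4]
finger_gap: 63.7
time: 8.57
position: [595.6, 269.2, 150.3]
eef_rot: [0.0, 0.665, 0.747, -0.002]
ft_force: [0.0, 0.1, -6.1]
finger_gap: 63.9
t 8.57 pos [595.6 269.2 150.3] tilt [-0.002 -0.003 -1.   ] roll -0.36 travel [ 0.64 -0.19  9.03] F [ 0.   0.1 -6.1] gap 63.9
[586.91860905 345.40454023 316.44691502]
0.58 [350.1, 140.6] 6207
(array([5.92470634e+02, 2.75357673e+02, 1.21878020e-01]), np.float64(0.6468216180801392))
```

View pics/w2.png

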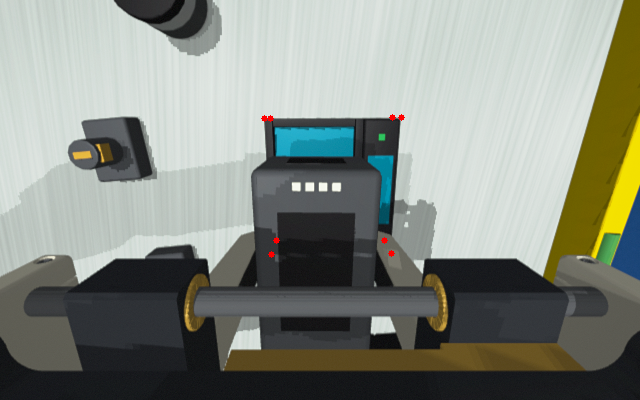

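The charger's predicted corners (268,119) and (401,117) match the picture. The pack hangs square in the fingers, with its far edge at about row 158. I'll check its lengthwise offset in the hand.

```bash
cat > hand.py <<'E'
# hand.py pack dz : far-end rows of the held pack for offsets along the tool's x
from h import *; import sys
n=sys.argv[1]; dz=float(sys.argv[2]); p=camera('wrist'); s=read_state(); M=rot(s['eef_rot']).as_matrix()
w,l,h=DIM[n]; Y=M[:,1]
for o in(-6,-3,0,3,6):
    for sgn in (1,-1):
        q=[s['position']+M[:,0]*(sgn*l/2+o)+M[:,2]*(dz-k)+Y*w/2*e for k in(0,h) for e in(-1,1)]
        print(o,sgn,proj(p,q).round(0).tolist())
E
python3 hand.py pack_large 20.8; python3 to.py 593 275.3 60 0.122
```

```text
-6 1 [[268.0, 160.0], [364.0, 160.0], [249.0, 177.0], [384.0, 177.0]]
-6 -1 [[275.0, 305.0], [357.0, 305.0], [261.0, 365.0], [371.0, 365.0]]
-3 1 [[268.0, 156.0], [364.0, 156.0], [249.0, 170.0], [384.0, 170.0]]
-3 -1 [[275.0, 301.0], [358.0, 301.0], [261.0, 361.0], [371.0, 361.0]]
0 1 [[268.0, 151.0], [365.0, 151.0], [248.0, 164.0], [385.0, 164.0]]
0 -1 [[275.0, 298.0], [358.0, 298.0], [261.0, 357.0], [372.0, 357.0]]
3 1 [[268.0, 147.0], [365.0, 147.0], [248.0, 158.0], [385.0, 158.0]]
3 -1 [[274.0, 294.0], [358.0, 295.0], [261.0, 353.0], [372.0, 353.0]]
6 1 [[267.0, 142.0], [365.0, 142.0], [247.0, 151.0], [386.0, 151.0]]
6 -1 [[274.0, 291.0], [358.0, 291.0], [260.0, 349.0], [372.0, 349.0]]
t 8.78 pos [596.6 269.7 151.3] tilt [-0.    -0.001 -1.   ] roll -0.41 travel [ 0.6  -0.29  9.13] F [ 0.3 -0.1 -5.7] gap 63.6
```

```bash
python3 -m handwheel '[{"travel":[0.87,-0.25,0],"roll":-0.4},{"travel":[0,0,2.5],"roll":0},{"travel":[0,0,3],"roll":0},{"travel":[0,0,2.5],"roll":0},{"travel":[0,0,0],"roll":0},{"travel":[0,0,0],"roll":0}]'
python3 to.py 593.2 277.8 45 0.122
python3 hand.py pack_large 20.8 >/dev/null;  python3 w.py charger_large 593 275.3 0 0.122 pics/w3.png
```

```text
time: 9.52
position: [593.9, 280.6, 72.3]
eef_rot: [0.0, 0.662, 0.75, 0.001]
ft_force: [0.2, -0.5, -4.4]
finger_gap: 64.3
t 9.53 pos [593.9 280.6  72.3] tilt [ 0.002  0.001 -1.   ] roll 0.15 travel [-0.27 -0.11  2.73] F [ 0.2 -0.5 -4.4] gap 64.3
[584.00099086 356.02690218 239.27795159]
0.64 [386.2, 155.6] 8437
(array([5.91976192e+02, 2.75334435e+02, 1.18058820e-01]), np.float64(0.721516489982605))
```

View pics/w3.png

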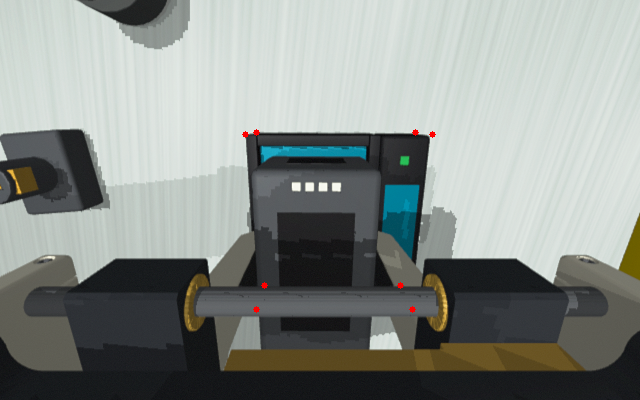

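The pack sits inside the bay outline: the bay spans columns 256–370 and the pack is centred at 316. Lowering slowly.

```bash
python3 -m handwheel '[{"travel":[-0.12,-0.05,0.5],"roll":0},{"travel":[0,0,0.6],"roll":0},{"travel":[0,0,0.6],"roll":0},{"travel":[0,0,0.4],"roll":0},{"travel":[0,0,0.2],"roll":0},{"travel":[0,0,0],"roll":0}]'
python3 to.py 593.2 277.5 45 0.122
python3 -m handwheel '[{"travel":[0,0,0.1],"roll":0},{"travel":[0,0,0.1],"roll":0},{"travel":[0,0,0.1],"roll":0},{"travel":[0,0,0],"roll":0}]'
python3 to.py 593.2 277.5 45 0.122
```

```text
time: 10.48
position: [592.7, 278.7, 48.0]
eef_rot: [-0.0, 0.662, 0.75, -0.0]
ft_force: [-0.4, 0.4, -5.8]
finger_gap: 63.6
t 10.47 pos [592.7 278.7  48. ] tilt [-0. -0. -1.] roll 0.14 travel [-0.12  0.03  0.3 ] F [-0.4  0.4 -5.8] gap 63.6
time: 10.98
position: [592.6, 278.7, 45.1]
eef_rot: [-0.0, 0.662, 0.75, -0.0]
ft_force: [0.4, -0.7, -6.0]
finger_gap: 63.7
t 10.97 pos [592.6 278.7  45.1] tilt [-0. -0. -1.] roll 0.13 travel [-0.13  0.04  0.01] F [ 0.4 -0.7 -6. ] gap 63.7
```

```bash
python3 -m handwheel '[{"travel":[0,0,0.1],"roll":0},{"travel":[0,0,0],"roll":0}]'
python3 -m handwheel '[{"travel":[0,0,0.1],"roll":0},{"travel":[0,0,0],"roll":0}]'
```

```text
time: 11.22
position: [592.8, 278.8, 44.9]
eef_rot: [-0.0, 0.662, 0.75, 0.0]
ft_force: [-1.9, -0.9, -0.8]
finger_gap: 63.7
time: 11.48
position: [592.8, 278.8, 44.9]
eef_rot: [-0.0, 0.662, 0.75, 0.0]
ft_force: [-4.5, -0.8, 6.5]
finger_gap: 63.7
```

Contact: the wrist force has gone from −6 to +6.5 N. Releasing and lifting.

```bash
python3 -m handwheel '[{"travel":[0,0,0],"roll":0},{"travel":[0,0,0],"roll":0},{"travel":[0,0,0],"roll":0},{"travel":[0,0,0],"roll":0},{"travel":[0,0,0],"roll":0}]' 1
python3 -m handwheel '[{"travel":[0,0,-1],"roll":0},{"travel":[0,0,-3],"roll":0},{"travel":[0,0,-4],"roll":0},{"travel":[0,0,-4],"roll":0},{"travel":[0,0,0],"roll":0}]'
python3 w.py charger_large 593 275.3 0 0.122 pics/w4.png
python3 to.py 419 -151.5 150 -0.16
```

```text
time: 12.1
position: [592.8, 278.8, 43.1]
eef_rot: [0.0, 0.662, 0.75, 0.0]
ft_force: [0.6, 0.3, 0.1]
finger_gap: 92.8
time: 12.72
position: [595.4, 279.5, 168.0]
eef_rot: [0.002, 0.662, 0.75, 0.004]
ft_force: [-0.8, 0.0, -0.2]
finger_gap: 92.8
[584.22910182 354.45414113 334.60392674]
0.63 [357.1, 178.7] 7751
(array([5.92141730e+02, 2.75794501e+02, 1.20871736e-01]), np.float64(0.501336395740509))
t 12.88 pos [591.9 278.6 162.5] tilt [-0.002 -0.001 -1.   ] roll 16.3 travel [-45.21 -10.22   1.25] F [-0.4 -0.2 -0.8] gap 92.8
```

View pics/w4.png

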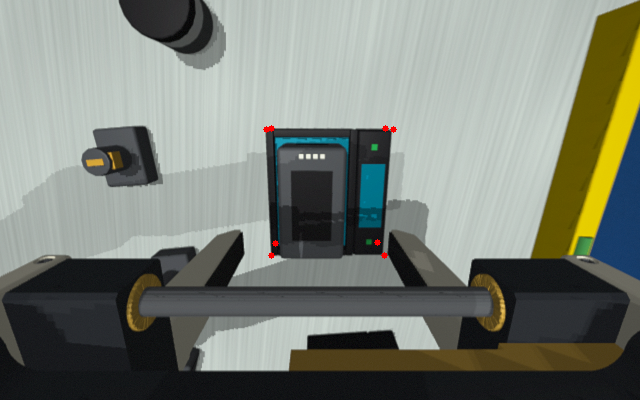

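```bash
python3 -m handwheel '[{"travel":[0,0,0],"roll":8.15},{"travel":[0,0,0],"roll":8.15},{"travel":[-5,-1.13,0.1],"roll":0},{"travel":[-5,-1.13,0.1],"roll":0},{"travel":[-5,-1.13,0.1],"roll":0},{"travel":[-5,-1.13,0.1],"roll":0},{"travel":[-5,-1.13,0.1],"roll":0},{"travel":[-5,-1.13,0.1],"roll":0},{"travel":[-5,-1.13,0.1],"roll":0},{"travel":[-5,-1.13,0.1],"roll":0},{"travel":[-5.2,-1.13,0.1],"roll":0},{"travel":[0,0,0],"roll":0}]'
python3 w.py pack_medium 419 -151.5 0 -0.16 pics/w5.png
python3 to.py 419 -151.5 18 -0.16
python3 - <<'E'
from h import *
t=camera('top');s=camera('scene')
for p in(t,s):
    cs=masks_of(p,'pack_large'); print([(c['score'],c['uv']) for c in cs])
    uv=proj(p,[593,275,60])[0]; c=best(p,'pack_large',uv)
    if c: print(fit('pack_large',[(p,c['mask'].astype(np.float32))],(593,275),24))
cv2.imwrite('pics/s1.png',cv2.resize(s['image'][150:350,200:500,::-1],None,fx=2.5,fy=2.5))
E
```

```text
time: 14.38
position: [417.3, -155.5, 153.5]
eef_rot: [-0.0, 0.765, 0.645, -0.002]
ft_force: [0.1, -0.1, 0.9]
finger_gap: 92.8
[430.26809682 -80.11857252 319.68513379]
0.86 [315.5, 191.7] 4923
(array([ 4.17739895e+02, -1.51632025e+02, -1.57323104e-01]), np.float64(0.03197026252746582))
t 14.53 pos [ 420.  -150.2  153.4] tilt [-0.002  0.001 -1.   ] roll 0.06 travel [-0.15 -0.08 13.54] F [0.3 0.  0.5] gap 93.0
[(0.87, [223.3, 173.8]), (0.57, [156.5, 229.1]), (0.2, [315.2, 144.4])]
(array([5.92763824e+02, 2.78012964e+02, 1.20517668e-01]), np.float64(0.042912304401397705))
[(0.8, [430.9, 207.8]), (0.32, [168.1, 212.7])]
(array([5.94126303e+02, 2.74447026e+02, 1.50856505e-01]), np.float64(0.06973648071289062))
```

View pics/w5.png

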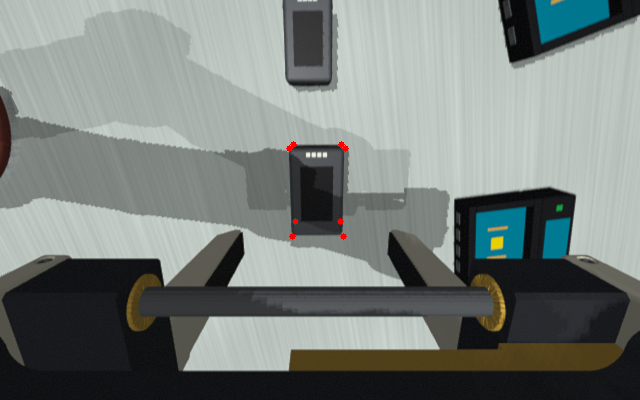

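View pics/s1.png

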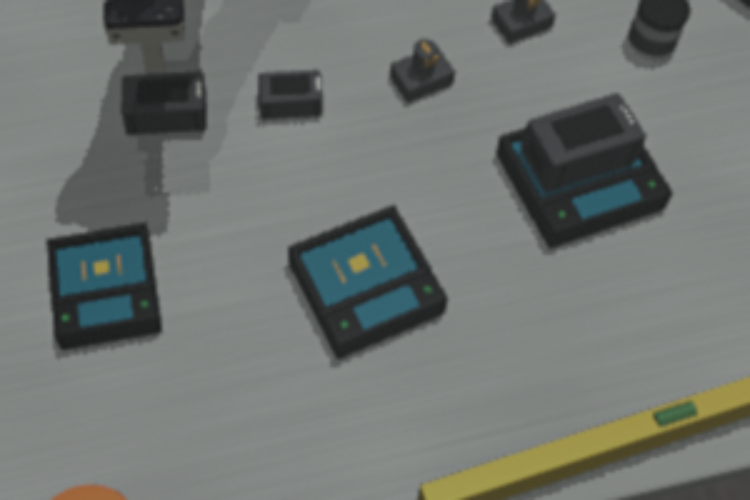

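The large pack lies flat in its bay, with teal visible on all sides. The medium pack at (317,190) is centred between the fingers.

```bash
python3 -m handwheel '[{"travel":[-0.1,-0.12,4],"roll":0},{"travel":[0,0,4],"roll":0},{"travel":[0,0,3.5],"roll":0},{"travel":[0,0,2],"roll":0},{"travel":[0,0,0],"roll":0}]'
python3 -m handwheel '[{"travel":[0,0,0],"roll":0},{"travel":[0,0,0],"roll":0},{"travel":[0,0,0],"roll":0},{"travel":[0,0,0],"roll":0},{"travel":[0,0,0],"roll":0},{"travel":[0,0,0],"roll":0}]' -1 40
python3 to.py 418.3 -151.6 18 -0.158
python3 -m handwheel '[{"travel":[0,0,-1],"roll":0},{"travel":[0,0,-3],"roll":0},{"travel":[0,0,-4],"roll":0},{"travel":[0,0,-4],"roll":0},{"travel":[0,0,-1],"roll":0},{"travel":[0,2,0],"roll":-5},{"travel":[0,3,0],"roll":-5},{"travel":[0,3,0],"roll":-5},{"travel":[0,1,0],"roll":-5},{"travel":[0,0,0],"roll":0}]'
python3 to.py 667 9.7 150 0.193
```

```text
time: 15.45
position: [418.2, -151.5, 18.1]
eef_rot: [-0.001, 0.761, 0.649, -0.001]
ft_force: [-0.2, -0.3, 0.6]
finger_gap: 93.3
time: 16.2
position: [418.7, -152.0, 19.5]
eef_rot: [-0.0, 0.761, 0.648, 0.0]
ft_force: [-0.6, 0.6, 5.7]
finger_gap: 53.8
t 16.2 pos [ 418.7 -152.    19.5] tilt [-0.  0. -1.] roll -0.12 travel [ 0.03 -0.04  0.15] F [-0.6  0.6  5.7] gap 53.8
time: 17.45
position: [508.1, -155.4, 147.5]
eef_rot: [-0.001, 0.637, 0.771, -0.0]
ft_force: [-0.6, -0.6, -3.7]
finger_gap: 53.5
t 17.45 pos [ 508.1 -155.4  147.5] tilt [-0.003  0.001 -1.   ] roll -0.24 travel [13.15 18.77 -0.25] F [-0.6 -0.6 -3.7] gap 53.5
```

```bash
python3 -m handwheel '[{"travel":[1.5,2.1,0],"roll":-0.2},{"travel":[2.6,3.8,0],"roll":0},{"travel":[3.4,4.8,0],"roll":0},{"travel":[2.9,4.2,0],"roll":0},{"travel":[1.8,2.6,0],"roll":0},{"travel":[0.9,1.2,0],"roll":0},{"travel":[0,0,0],"roll":0},{"travel":[0,0,0],"roll":0}]'
python3 to.py 667 9.7 43.5 0.193
python3 hand.py pack_medium 19.5
python3 w.py charger_medium 667 9.7 0 0.193 pics/w6.png
```

```text
time: 18.45
position: [665.7, 5.7, 149.0]
eef_rot: [-0.0, 0.637, 0.771, -0.001]
ft_force: [-0.5, 0.0, -3.0]
finger_gap: 53.6
t 18.45 pos [665.7   5.7 149. ] tilt [-0.002 -0.002 -1.   ] roll -0.22 travel [ 0.37  0.21 10.55] F [-0.5  0.  -3. ] gap 53.6
-6 1 [[276.0, 176.0], [356.0, 176.0], [264.0, 193.0], [369.0, 193.0]]
-6 -1 [[281.0, 295.0], [352.0, 295.0], [272.0, 341.0], [361.0, 341.0]]
-3 1 [[276.0, 172.0], [357.0, 172.0], [264.0, 188.0], [369.0, 188.0]]
-3 -1 [[281.0, 292.0], [352.0, 292.0], [271.0, 337.0], [361.0, 337.0]]
0 1 [[276.0, 167.0], [357.0, 167.0], [263.0, 182.0], [370.0, 182.0]]
0 -1 [[280.0, 288.0], [352.0, 288.0], [271.0, 332.0], [361.0, 333.0]]
3 1 [[276.0, 163.0], [357.0, 163.0], [263.0, 176.0], [370.0, 176.0]]
3 -1 [[280.0, 285.0], [352.0, 285.0], [271.0, 328.0], [362.0, 328.0]]
6 1 [[275.0, 158.0], [357.0, 158.0], [263.0, 170.0], [370.0, 170.0]]
6 -1 [[280.0, 281.0], [352.0, 281.0], [271.0, 324.0], [362.0, 324.0]]
[651.49129486  80.79828797 315.49389496]
0.67 [356.6, 153.7] 6452
(array([6.65103076e+02, 9.64218875e+00, 1.97828723e-01]), np.float64(0.5425618886947632))
```

View pics/w6.png

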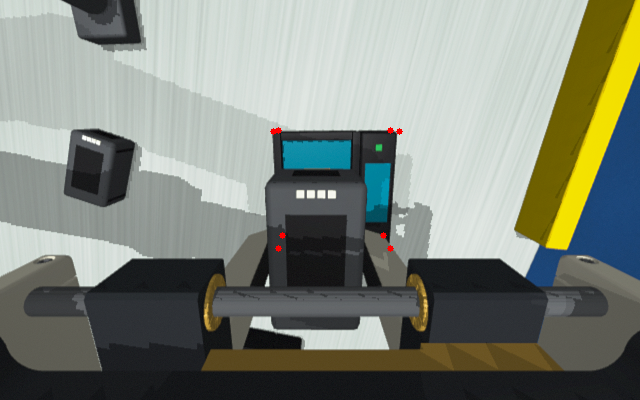

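The charger's corners (273,132)–(396,130) are within about 3 px of the prediction. The pack is held square, centred at column 316. Lowering.

```bash
python3 -m handwheel '[{"travel":[0.45,0.1,0],"roll":-0.2},{"travel":[0,0,2.5],"roll":0},{"travel":[0,0,3],"roll":0},{"travel":[0,0,2],"roll":0},{"travel":[0,0,0.5],"roll":0},{"travel":[0,0,0],"roll":0},{"travel":[0,0,0],"roll":0},{"travel":[0,0,0],"roll":0}]'
python3 to.py 666 10.7 43.5 0.193
python3 w.py charger_medium 667 9.7 0 0.193 pics/w7.png
```

```text
time: 19.65
position: [667.9, 12.9, 70.2]
eef_rot: [0.001, 0.635, 0.773, 0.001]
ft_force: [-0.0, 0.3, -2.9]
finger_gap: 53.5
t 19.65 pos [667.9  12.9  70.2] tilt [ 0.002  0.    -1.   ] roll 0.17 travel [-0.18 -0.22  2.67] F [-0.   0.3 -2.9] gap 53.5
[652.41308989  87.6182457  236.58252285]
0.57 [374.1, 167.6] 9032
(array([6.64923663e+02, 9.80656495e+00, 1.90450961e-01]), np.float64(0.6401325464248657))
```

View pics/w7.png

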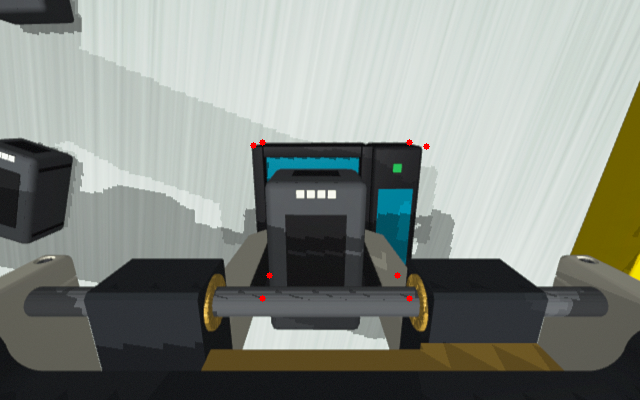

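```bash
python3 -m handwheel '[{"travel":[-0.12,-0.17,0.5],"roll":0.1},{"travel":[0,0,0.6],"roll":0},{"travel":[0,0,0.6],"roll":0},{"travel":[0,0,0.4],"roll":0},{"travel":[0,0,0.2],"roll":0},{"travel":[0,0,0],"roll":0}]'
python3 -m handwheel '[{"travel":[0,0,0.1],"roll":0},{"travel":[0,0,0.1],"roll":0},{"travel":[0,0,0],"roll":0}]'
python3 to.py 666 10.7 43.5 0.193
```

```text
time: 20.55
position: [665.7, 11.4, 46.0]
eef_rot: [-0.0, 0.635, 0.772, -0.0]
ft_force: [0.3, 0.5, -2.6]
finger_gap: 54.0
time: 20.92
position: [665.7, 11.4, 44.1]
eef_rot: [-0.0, 0.635, 0.772, -0.0]
ft_force: [0.3, -0.7, -3.3]
finger_gap: 54.2
t 20.93 pos [665.7  11.4  44.1] tilt [-0. -0. -1.] roll 0.07 travel [-0.07  0.01  0.06] F [ 0.3 -0.7 -3.3] gap 54.2
```

```bash
python3 -m handwheel '[{"travel":[0,0,0.1],"roll":0},{"travel":[0,0,0],"roll":0}]'
python3 -m handwheel '[{"travel":[0,0,0.1],"roll":0},{"travel":[0,0,0],"roll":0}]'
```

```text
time: 21.18
position: [665.9, 11.3, 43.6]
eef_rot: [0.0, 0.635, 0.772, 0.0]
ft_force: [-0.5, -0.3, -0.8]
finger_gap: 53.9
time: 21.42
position: [665.9, 11.4, 43.6]
eef_rot: [0.0, 0.635, 0.772, 0.0]
ft_force: [-1.9, 0.1, 5.2]
finger_gap: 53.9
```

```bash
python3 -m handwheel '[{"travel":[0,0,0],"roll":0},{"travel":[0,0,0],"roll":0},{"travel":[0,0,0],"roll":0},{"travel":[0,0,0],"roll":0},{"travel":[0,0,0],"roll":0}]' 1
python3 -m handwheel '[{"travel":[0,0,-1],"roll":0},{"travel":[0,0,-3],"roll":0},{"travel":[0,0,-4],"roll":0},{"travel":[0,0,-3],"roll":0},{"travel":[0,0,0],"roll":7},{"travel":[0,0,0],"roll":7},{"travel":[0,0,0],"roll":7},{"travel":[0,0,0],"roll":0}]'
python3 to.py 434.6 -10.6 150 -0.17
```

```text
time: 22.05
position: [665.8, 11.4, 42.0]
eef_rot: [-0.0, 0.635, 0.772, -0.0]
ft_force: [-0.3, 0.6, -0.2]
finger_gap: 92.0
time: 23.05
position: [665.9, 11.6, 152.8]
eef_rot: [0.0, 0.765, 0.644, 0.0]
ft_force: [-0.2, -0.1, -0.0]
finger_gap: 93.0
t 23.05 pos [665.9  11.6 152.8] tilt [ 0.001 -0.    -1.   ] roll -0.04 travel [ -6.1  -22.42   0.28] F [-0.2 -0.1 -0. ] gap 93.0
```

```bash
python3 -m handwheel '[{"travel":[-0.7,-2.6,0],"roll":0},{"travel":[-1.2,-4.4,0.1],"roll":0},{"travel":[-1.3,-4.8,0.1],"roll":0},{"travel":[-1.3,-4.8,0.1],"roll":0},{"travel":[-1,-3.6,0],"roll":0},{"travel":[-0.6,-2.2,0],"roll":0},{"travel":[0,0,0],"roll":0},{"travel":[0,0,0],"roll":0},{"travel":[0,0,0],"roll":0}]'
python3 to.py 434.6 -10.6 16.5 -0.17
python3 w.py pack_small 434.6 -10.6 0 -0.17 pics/w8.png
python3 - <<'E'
from h import *
t=camera('top');s=camera('scene')
for p in(t,s):
  for n,a in(('pack_medium',(667,9.5)),('pack_large',(593,275))):
    c=best(p,n,proj(p,[*a,60])[0])
    if c: print(n,fit(n,[(p,c['mask'].astype(np.float32))],a,24))
cv2.imwrite('pics/s2.png',cv2.resize(s['image'][100:350,200:500,::-1],None,fx=2.4,fy=2.4))
E
```

```text
time: 24.18
position: [436.1, -10.2, 149.3]
eef_rot: [0.001, 0.765, 0.644, 0.0]
ft_force: [-0.1, -0.9, -0.5]
finger_gap: 93.1
t 24.18 pos [436.1 -10.2 149.3] tilt [ 0.001 -0.    -1.   ] roll -0.08 travel [-0.06 -0.14 13.28] F [-0.1 -0.9 -0.5] gap 93.1
[448.44453086  64.92333989 315.63431447]
pack_medium (array([6.65497528e+02, 1.33823816e+01, 1.99650917e-01]), np.float64(0.08107060194015503))
pack_large (array([5.93199124e+02, 2.77003411e+02, 1.42463579e-01]), np.float64(0.04443901777267456))
pack_medium (array([6.66549854e+02, 8.74031841e+00, 1.54125362e-01]), np.float64(0.09643256664276123))
pack_large (array([5.95181359e+02, 2.73777898e+02, 1.20489763e-01]), np.float64(0.068714439868927))
```

View pics/w8.png

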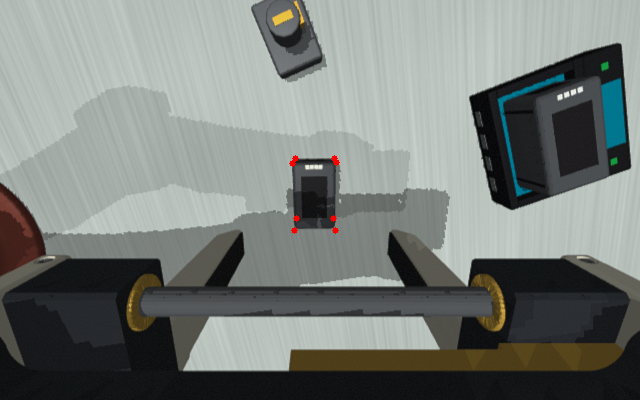

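View pics/s2.png

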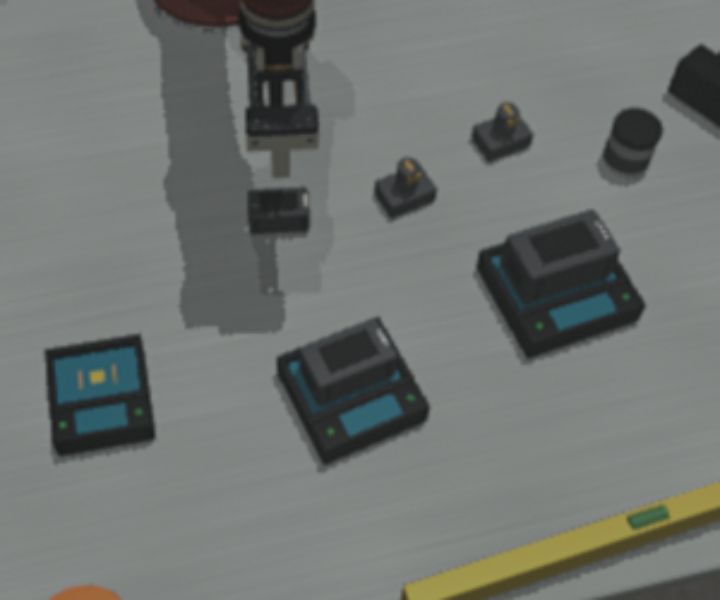

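Both placed packs sit flat inside their bays. The small pack at (316,194) is centred between the fingers.

```bash
python3 -m handwheel '[{"travel":[0,0,4],"roll":0},{"travel":[0,0,4],"roll":0},{"travel":[0,0,3.3],"roll":0},{"travel":[0,0,1.9],"roll":0},{"travel":[0,0,0],"roll":0},{"travel":[0,0,0],"roll":0}]'
python3 -m handwheel '[{"travel":[0,0,0],"roll":0},{"travel":[0,0,0],"roll":0},{"travel":[0,0,0],"roll":0},{"travel":[0,0,0],"roll":0},{"travel":[0,0,0],"roll":0},{"travel":[0,0,0],"roll":0},{"travel":[0,0,0],"roll":0}]' -1 35
python3 to.py 434.6 -10.6 18 -0.158
python3 -m handwheel '[{"travel":[0,0,-1],"roll":0},{"travel":[0,0,-3],"roll":0},{"travel":[0,0,-4],"roll":0},{"travel":[0,0,-4],"roll":0},{"travel":[0,0,-1],"roll":0},{"travel":[0,2,0],"roll":-4},{"travel":[0,3,0],"roll":-4},{"travel":[0,2,0],"roll":0},{"travel":[0,0,0],"roll":0}]'
python3 to.py 610.5 -250.1 150 -0.035
```

```text
time: 25.38
position: [435.1, -10.4, 17.7]
eef_rot: [0.0, 0.765, 0.644, 0.0]
ft_force: [0.2, -0.8, -0.3]
finger_gap: 93.1
time: 26.25
position: [434.6, -10.3, 17.2]
eef_rot: [-0.0, 0.765, 0.644, -0.0]
ft_force: [-0.4, 0.2, 0.9]
finger_gap: 43.6
t 26.25 pos [434.6 -10.3  17.2] tilt [-0. -0. -1.] roll -0.83 travel [-0.03  0.01 -0.08] F [-0.4  0.2  0.9] gap 43.6
time: 27.38
position: [504.3, -17.4, 145.9]
eef_rot: [-0.001, 0.719, 0.696, -0.001]
ft_force: [-0.5, 0.3, -3.1]
finger_gap: 43.9
t 27.38 pos [504.3 -17.4 145.9] tilt [-0.002 -0.    -1.   ] roll 0.14 travel [-22.88  11.43  -0.41] F [-0.5  0.3 -3.1] gap 43.9
```

```bash
python3 -m handwheel '[{"travel":[-2.6,1.3,0],"roll":0.1},{"travel":[-4.4,2.2,0],"roll":0},{"travel":[-5,2.5,0],"roll":0},{"travel":[-5,2.5,0],"roll":0},{"travel":[-3.6,1.8,0],"roll":0},{"travel":[-2.3,1.15,0],"roll":0},{"travel":[0,0,0],"roll":0},{"travel":[0,0,0],"roll":0},{"travel":[0,0,0],"roll":0}]'
python3 to.py 610.5 -250.1 41.5 -0.035
python3 hand.py pack_small 17.2 | sed -n 5,6p
python3 w.py charger_small 610.5 -250.1 0 -0.035 pics/w9.png
```

```text
time: 28.5
position: [610.4, -247.9, 146.9]
eef_rot: [-0.001, 0.718, 0.696, 0.0]
ft_force: [-0.1, -0.6, -2.0]
finger_gap: 43.8
t 28.5 pos [ 610.4 -247.9  146.9] tilt [-0.001  0.002 -1.   ] roll 0.15 travel [-0.22  0.02 10.54] F [-0.1 -0.6 -2. ] gap 43.8
0 1 [[284.0, 183.0], [349.0, 183.0], [276.0, 197.0], [357.0, 197.0]]
0 -1 [[287.0, 278.0], [346.0, 278.0], [281.0, 310.0], [352.0, 310.0]]
[ 612.74990489 -172.36524369  313.57626467]
0.55 [352.4, 172.2] 6135
(array([ 6.09764438e+02, -2.48628993e+02, -3.61099816e-02]), np.float64(0.4448065757751465))
```

View pics/w9.png

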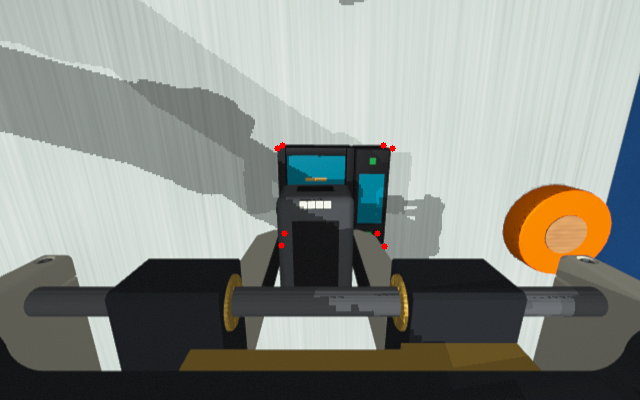

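The charger's corners (278,146)–(390,147) match the prediction to within 2 px. The pack is centred at column 316 over the bay, which spans 287–346.

```bash
python3 -m handwheel '[{"travel":[-0.05,-0.03,1],"roll":0},{"travel":[0,0,2.5],"roll":0},{"travel":[0,0,2.5],"roll":0},{"travel":[0,0,1.5],"roll":0},{"travel":[0,0,0.5],"roll":0},{"travel":[0,0,0],"roll":0},{"travel":[0,0,0],"roll":0},{"travel":[0,0,0],"roll":0}]'
python3 to.py 610 -248.5 41.2 -0.035
python3 w.py charger_small 610 -249 0 -0.035 pics/w10.png
```

```text
time: 29.7
position: [610.9, -251.0, 68.1]
eef_rot: [0.001, 0.719, 0.695, 0.0]
ft_force: [1.2, 0.2, -2.0]
finger_gap: 43.8
t 29.7 pos [ 610.9 -251.    68.1] tilt [ 0.001 -0.001 -1.   ] roll 0.03 travel [ 0.24 -0.1   2.69] F [ 1.2  0.2 -2. ] gap 43.8
[ 612.93956297 -174.72843537  234.39475699]
```

View pics/w10.png

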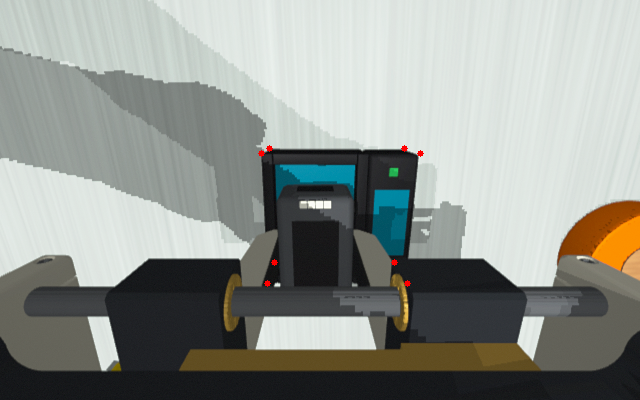

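Aligned: the bay spans columns 275–357 and the pack is at 316. Lowering to contact.

```bash
python3 -m handwheel '[{"travel":[0.15,-0.05,0.5],"roll":0},{"travel":[0,0,0.6],"roll":0},{"travel":[0,0,0.6],"roll":0},{"travel":[0,0,0.4],"roll":0},{"travel":[0,0,0.2],"roll":0},{"travel":[0,0,0],"roll":0}]'
python3 -m handwheel '[{"travel":[0,0,0.1],"roll":0},{"travel":[0,0,0.1],"roll":0},{"travel":[0,0,0],"roll":0}]'
python3 to.py 610 -248.5 41.2 -0.035
```

```text
time: 30.6
position: [610.0, -249.2, 44.0]
eef_rot: [-0.0, 0.719, 0.695, -0.0]
ft_force: [0.4, -1.2, -1.7]
finger_gap: 43.8
time: 30.98
position: [609.9, -249.2, 42.1]
eef_rot: [-0.0, 0.719, 0.695, -0.0]
ft_force: [0.2, 0.7, -2.0]
finger_gap: 43.8
t 30.98 pos [ 609.9 -249.2   42.1] tilt [-0.  0. -1.] roll 0.03 travel [0.07 0.   0.09] F [ 0.2  0.7 -2. ] gap 43.8
```

```bash
python3 -m handwheel '[{"travel":[0,0,0.1],"roll":0},{"travel":[0,0,0],"roll":0}]'
python3 -m handwheel '[{"travel":[0,0,0.05],"roll":0},{"travel":[0,0,0],"roll":0}]'
```

```text
time: 31.22
position: [610.1, -249.3, 41.3]
eef_rot: [0.0, 0.719, 0.695, 0.0]
ft_force: [-0.5, -0.9, -0.9]
finger_gap: 43.5
time: 31.48
position: [610.1, -249.3, 41.3]
eef_rot: [0.0, 0.719, 0.695, 0.0]
ft_force: [-1.5, 0.8, 2.4]
finger_gap: 43.7
```

Contact; releasing, lifting clear and checking.

```bash
python3 -m handwheel '[{"travel":[0,0,0],"roll":0},{"travel":[0,0,0],"roll":0},{"travel":[0,0,0],"roll":0},{"travel":[0,0,0],"roll":0},{"travel":[0,0,0],"roll":0},{"travel":[0,0,0],"roll":0}]' 1
python3 -m handwheel '[{"travel":[0,0,-1],"roll":0},{"travel":[0,0,-3],"roll":0},{"travel":[0,0,-4],"roll":0},{"travel":[0,0,-4],"roll":0},{"travel":[0,-4,-4],"roll":0},{"travel":[0,-5,-2],"roll":0},{"travel":[0,-5,0],"roll":0},{"travel":[0,-2,0],"roll":0},{"travel":[0,0,0],"roll":0},{"travel":[0,0,0],"roll":0}]'
python3 - <<'E'
from h import *
t=camera('top');s=camera('scene')
for p in(t,s):
  for n,a in(('pack_large',(593,275)),('pack_medium',(667,9.5)),('pack_small',(610,-249))):
    c=best(p,n,proj(p,[*a,50])[0])
    if c: print(n,fit(n,[(p,c['mask'].astype(np.float32))],a,24))
cv2.imwrite('pics/s3.png',cv2.resize(s['image'][120:320,130:500,::-1],None,fx=2.1,fy=2.1))
cv2.imwrite('pics/t3.png',cv2.resize(t['image'][100:300,130:510,::-1],None,fx=2.1,fy=2.1))
E
```

```text
time: 32.22
position: [610.0, -249.2, 40.6]
eef_rot: [0.0, 0.719, 0.695, -0.0]
ft_force: [-0.3, 0.4, -0.0]
finger_gap: 92.4
time: 33.48
position: [451.6, -243.6, 221.1]
eef_rot: [0.001, 0.719, 0.695, 0.0]
ft_force: [0.3, -0.1, -0.2]
finger_gap: 93.3
pack_large (array([5.92056988e+02, 2.77196682e+02, 1.66126546e-01]), np.float64(0.06587177515029907))
pack_medium (array([6.65904790e+02, 1.27315477e+01, 2.05122111e-01]), np.float64(0.09801942110061646))
pack_small (array([ 6.10212779e+02, -2.46022153e+02, -1.11731612e-02]), np.float64(0.1037822961807251))
pack_large (array([5.93170951e+02, 2.74103553e+02, 1.12607268e-01]), np.float64(0.05709242820739746))
pack_medium (array([6.67274975e+02, 9.67166357e+00, 2.13479862e-01]), np.float64(0.08373135328292847))
pack_small (array([ 6.12886409e+02, -2.49896870e+02, -3.10617361e-02]), np.float64(0.0775027871131897))
```

View pics/s3.png

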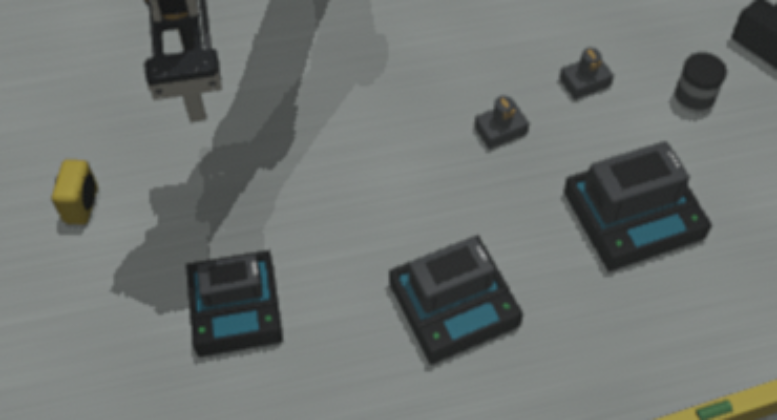

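View pics/t3.png

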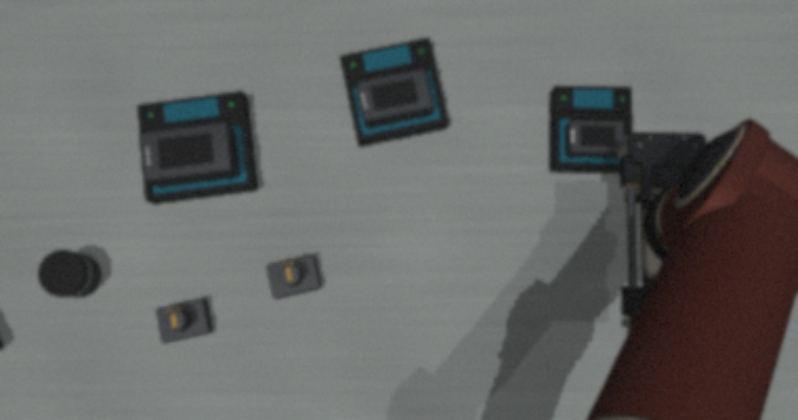

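All three packs lie flat in their bays, and the stems, jar and tape measure are where they were. The gripper is clear of everything.

```bash
python3 -c "
from plant import *
print(close_job())"
```

```text
the job is handed in; nothing more can be done
None
```

All three packs are on charge, each in its matching charger, placed largest first, then middle, then smallest. I lowered each in millimetre steps until the wrist force showed contact (2–7 N), then let go. The job was handed in at about 34 s of the 80 s allowed.

- **Placement:** The last top and scene pictures show all three packs flat inside their bays. The positions fitted from each camera put them within about 4 mm of the bay centres, against 8 mm to spare.
- **Disagreement between cameras:** The top and scene fits differ by 3–4 mm along y and up to 0.05 rad in turn. The top fit of the smallest pack is the weakest because the arm partly hid it.
- **Other items:** The stem packs, screw jar and tape measure look unmoved in the pictures. I did not measure their positions.
- **Gripper:** It was open and clear of everything at hand-in.

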